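Set the tartlet tins out in a two-by-two block

TASK

Slide the four empty steel tartlet tins along the mat, without picking them up or tipping them, into a neat two-by-two block: the two large tins centred on the two large printed rings in the back row, the two small tins centred on the two small rings in the front row. Leave everything else on the mat where it is, steering the tins around it.

Things in the scene. Friction and masses are not known exactly. Their poses are not given: they have to be found in the camera images.
- mat: fixed grey-green plastic mat, rubber-lined, smooth to slide on, its surface 5 mm above the table, with 10 mm high raised edges at x -217 and 307, y -398 and 398 mm. Origin: on the table, 5 mm behind the middle of the block of four printed rings. Its x axis points away from the robot (front to back), y to the left; it is turned a little about the vertical. Positions 'in the mat' are along these axes.
- ring_back_left (a point): centre, on the mat's surface, of the back left printed thin white ring, 98 mm outside diameter (large, 3 mm wider all round than a large tin), flat, no step; at x 55, y 65 mm in the mat
- ring_back_right (a point): centre, on the mat's surface, of the back right printed thin white ring, 98 mm outside diameter (large, 3 mm wider all round than a large tin), flat, no step; at x 55, y -65 mm in the mat
- ring_front_left (a point): centre, on the mat's surface, of the front left printed thin white ring, 74 mm outside diameter (small, 3 mm wider all round than a small tin), flat, no step; at x -65, y 65 mm in the mat
- ring_front_right (a point): centre, on the mat's surface, of the front right printed thin white ring, 74 mm outside diameter (small, 3 mm wider all round than a small tin), flat, no step; at x -65, y -65 mm in the mat
- large_tin_a: large round straight-sided steel tartlet tin, open at the top and empty, loose on the mat; outside diameter 92 mm, inside 86 mm, 25 mm high, wall and floor 3 mm thick, about 140 g. Origin: centre of its underside, z up. Its sides slide freely when pushed from outside or from inside with fingertips. It starts at the left or the right of the rings; the two large tins are interchangeable
- large_tin_b: large round straight-sided steel tartlet tin, open at the top and empty, loose on the mat; outside diameter 92 mm, inside 86 mm, 25 mm high, wall and floor 3 mm thick, about 140 g. Origin: centre of its underside, z up. Its sides slide freely when pushed from outside or from inside with fingertips. It starts at the left or the right of the rings; the two large tins are interchangeable
- small_tin_a: small round straight-sided steel tartlet tin, open at the top and empty, loose on the mat; outside diameter 68 mm, inside 62 mm, 25 mm high, wall and floor 3 mm thick, about 100 g. Origin: centre of its underside, z up. Its sides slide freely when pushed from outside or from inside with fingertips. It starts at the left or the right of the rings; the two small tins are interchangeable
- small_tin_b: small round straight-sided steel tartlet tin, open at the top and empty, loose on the mat; outside diameter 68 mm, inside 62 mm, 25 mm high, wall and floor 3 mm thick, about 100 g. Origin: centre of its underside, z up. Its sides slide freely when pushed from outside or from inside with fingertips. It starts at the left or the right of the rings; the two small tins are interchangeable
- muffin_case: teal muffin case, open cup, 64 mm across the rim, 35 mm high; stands among the tins. Loose, not part of the job. Origin: centre of its underside
- jar: closed brown glass jar, 56 mm across, 55 mm high; stands among the tins. Loose, not part of the job. Origin: centre of its underside
- pie_plate: white enamel pie plate, 136 mm across the rim, 26 mm high, beyond the rings. Loose, not part of the job. Origin: centre of its underside
- cookie_press: steel cookie press lying on its side, barrel 62 mm across and with its nose and plunger rod 230 mm long along its own y (from -100 to 130 mm), handle and lever reaching 98 mm to its own +x; beyond the rings, on the right. Loose, not part of the job. Origin: under the barrel's middle, on the mat
- disc_a: plastic press disc, 60 mm across, 6 mm thick, beyond the rings on the left. Loose, not part of the job. Origin: centre of its underside
- disc_b: another press disc, same size, beyond the rings. Loose, not part of the job. Origin: centre of its underside
- disc_c: another press disc, same size, beyond the rings. Loose, not part of the job. Origin: centre of its underside
- spoon: wooden spoon 180 mm long, along its own x, lying crosswise on the mat's edge nearest the robot. Loose, not part of the job. Origin: middle of its length, on its underside
There are look-alikes about, which are no part of the job. What is shaped like the small_tin_b but green or yellow is not meant.

How it is judged (in metres and radians):
At the end, for the whole second after the job is handed in: Each large ring has a large tin, and each small ring a small tin, with its centre within 9 mm of the ring's centre; all four tins stand flat on the mat, at rest (horizontal distance between any of large_tin_a, large_tin_b and ring_back_left below 0.009 m and horizontal distance between any of large_tin_a, large_tin_b and ring_back_right below 0.009 m and horizontal distance between any of small_tin_a, small_tin_b and ring_front_left below 0.009 m and horizontal distance between any of small_tin_a, small_tin_b and ring_front_right below 0.009 m and angle between each of large_tin_a, large_tin_b, small_tin_a, small_tin_b's own z axis and vertical below 0.06 rad and z of each of large_tin_a, large_tin_b, small_tin_a, small_tin_b in the frame of mat below 0.009 m and linear speed of each of large_tin_a, large_tin_b, small_tin_a, small_tin_b below 0.02 m/s); the robot touches nothing.
It fails at once if a tin is lifted more than 20 mm off the mat (z of any of large_tin_a, large_tin_b, small_tin_a, small_tin_b in the frame of mat above 0.025 m).
It fails at once if a tin is tipped by more than 25 degrees (angle between any of large_tin_a, large_tin_b, small_tin_a, small_tin_b's own z axis and vertical above 0.44 rad).
It fails at once if another thing on the mat is shifted by more than 20 mm (distance of any of muffin_case, jar, pie_plate, cookie_press, disc_a, disc_b, disc_c, spoon from where it was at the start of the episode above 0.02 m).
It also fails if it takes over 72 s, if anything falls off the work surface, if the arm or the gripper's body presses on something with over 40 N, if the wrist force passes 120 N, or if a joint passes its speed limit or range.

ROBOT

A 7-joint arm with a two-finger parallel gripper is mounted at the origin on the work surface. World frame = base frame: x ahead of the robot, y to its left, z up, the work surface at z = 0. Lengths are in mm, angles in rad, forces in N, time in s.
With the tool pointing down it reaches from about 425 to 875 mm from the base axis. Payload 4.7 kg.
Tool frame: the origin (TCP) lies midway between the tips of the shut fingers; the grasp point (between the pads) lies 19 mm behind it (manip.grasp_offset is the distance from the TCP to the grasp point, in mm); z points along the fingers, y is the line along which they close (so a half turn about z gives the same grasp; the last joint's range is limited). The gripper opens to 85 mm and grips with 20 to 120 N. Pads are 22 mm wide; open, the fingers measure 114 mm over their backs; the gripper's body (76 mm by 85 mm) begins 54 mm behind the grasp point. The pads swing forward as they close: fully open they stand 13 mm farther back than shut.
Start: joints at [-1.099, 0.321, -0.07, 1.45, 0.023, 1.371, -0.057], TCP at [287.313, 583.075, 231.349] pointing down, gripper open.
Joint ranges: [-2.86, 2.86], [-0.3, 2.09], [-1.38, 1.24], [0.06, 2.45], [-1.56, 4.7], [0.09, 2.05], [-2.69, 2.69]. Speed limits (rad/s): [2.57, 2.57, 3.14, 3.14, 3.14, 3.14, 3.14].

INTERFACE

Orientations are given as [roll, pitch, yaw] about the fixed x, y, z axes, in that order (R = Rz(yaw) Ry(pitch) Rx(roll)).
In Python, from cell import manip gives the robot as it stands.
- The arm moves only by the tool play_rows, never from a script. Its argument "deltas" is a list of rows, each a list of 3 entries, a list of its own where there are three numbers: the shift along the tool's x, y, z in cm, then the turn, a rotation vector about the tool's x, y, z in degrees, then the opening in per cent of the stroke, from 0 (shut) to 100 (fully open). In form: [[[x, y, z], [ax, ay, az], grip], ...]. A call has 1 to 20 rows; each row shifts and turns the commanded pose from where the row before left it, along the tool's axes as they then stand; what a row does not reach is not made up. A row lasts 1/8 s, in which the tool goes at most 62.5 mm and 10.7 degrees, less where a joint would pass 70% of its speed; a pose out of reach is approached as far as the arm can. A call with a gripper value outside its range is refused whole. The fingers move at their own pace and stop on an object; the grip force is fixed at half the most. Time passes only in rows, so rows that do not move let the fingers close. It gives the time, the measured TCP pose, the force, the opening and the grip force at its end, in the units of the state.
- manip.get_state(): the state, without advancing time (a new reading comes with each control period).
- manip.grab_frame(name): name is "side" or "top" or "wrist"; returns a dict with "pixels" (480x640x3 uint8, red, green, blue), "mtx" (3x3 intrinsics, pixels), "R" (3x3) and "t" (3): a world point X has camera coordinates R X + t. Camera axes: x right, y down, z forward; pixel columns grow to the right and rows downward; lengths in mm; the calibration is good to about 2 mm. The wrist camera is an equidistant fisheye: a pixel r from the principal point sees the ray r / f radians off the axis. A picture is of the moment at which its call begins. There is no depth.
- manip.sign_off(): hands the job in; it is judged then, once.
Trained networks look in the newest picture that a camera, given by its name, has taken for a name from the list of things; names that differ only in an ending like _2 or _b are one class to them, and where a whole thing is asked for, a point or a joint stands for the part that bears it (a point fixed in the world has none). Each returns a list of dicts, best first, with "p" (0 to 1); they miss things now and then, are a little off and sometimes report something else, mostly with a low value. They report only what shows in the picture. A call takes as long as a camera call. They do not tell look-alikes from the thing itself.
- manip.silhouettes(thing, camera): "mask" (480x640 bool, what is visible of it) and "box" ([left, top, right, bottom] in pixels, round what is visible of it).
The state is a dict: "t": time; "q": joint angles; "joint_vel": joint speeds; "joint_torque": joint torques, N m; "position": TCP position; "tool_rot": TCP orientation; "wrist_force": force on the tool from outside, world axes, zero at the start; "torque": the same for the moment, N m; "finger_gap": opening from 0.0 (shut) to 1.0 (fully open); "grip_force": force on a finger pad.
Only numpy, scipy, OpenCV 4.12 (cv2) and the standard library are available. Lean on these libraries where they do the work, as an engineer would, in place of code of your own. Each camera call takes 0.05 s, during which the arm holds its last target. There are 200 camera calls.

## Working session

There is one attempt and no reset: what is moved stays moved. The work goes in short steps, Python scripts to look and compute and a tool call to move; the robot and the scene stay as the last step left them, time stands still between calls to the robot, and variables do not carry over. Pictures are saved under pics/ and viewed, at most 10 in all, crops included, and the job is handed in when it is done.

Besides the shell and the picture viewer there is one more tool, called after "Call:" as name(argument=value, ...) on one line, values as JSON. play_rows: Moves the arm, as the interface text tells. Its arguments: {"type":"object","properties":{"deltas":{"type":"array"}},"required":["deltas"]}

```bash
mkdir -p pics; ls; python3 - <<'E'
from cell import manip
import cv2
s=manip.get_state();print(s)
for c in ["top","side"]:
    f=manip.grab_frame(c);cv2.imwrite(f"pics/{c}0.png",f["pixels"][:,:,::-1]);print(c,f["mtx"],f["R"],f["t"])
    for n in ["large_tin_a","small_tin_a","muffin_case","jar","ring_back_left","mat","pie_plate","cookie_press","disc_a","spoon"]:
        try: print(n,[(round(d["p"],2),d["box"]) for d in manip.silhouettes(n,c)])
        except Exception as e: print(n,e)
E
```

```text
pics
{'t': 0.0, 'q': array([-1.09891393,  0.32182618, -0.07005558,  1.45170346,  0.0225973 ,
        1.37079346, -0.05687822]), 'joint_vel': array([-0.00181799,  0.00090986,  0.00192673,  0.00066006, -0.00043867,
        0.00102866,  0.00138196]), 'joint_torque': array([-4.96121083e-04, -4.93594515e+01, -3.82717922e-01, -3.14323425e+01,
        1.29192552e-02,  1.15728282e-02, -3.79380420e-07]), 'position': array([287.09092168, 582.55001398, 230.20692233]), 'tool_rot': array([-3.13965151e+00,  1.06290579e-04,  2.68383514e+00]), 'wrist_force': array([-0.63543249,  0.35769916,  0.25471861]), 'torque': array([-0.00975371,  0.07636887, -0.04251081]), 'grip_force': 0.0, 'finger_gap': 0.9983952677088741}
top [[481.15827918   0.         318.47721245]
 [  0.         481.15827918 245.82867403]
 [  0.           0.           1.        ]] [[-0.00988107 -0.99990887 -0.00919831]
 [-0.99145871  0.01099305 -0.12995682]
 [ 0.1300461   0.00783564 -0.99147699]] [-62.07090925 523.17076035 935.76089566]
large_tin_a [(0.76, [158.3, 193.0, 203.5, 240.2]), (0.58, [366.9, 184.4, 410.0, 227.6])]
small_tin_a [
[... 1288 characters left out ...]
40.6, 175.3]), (0.66, [363.5, 159.4, 383.4, 181.5]), (0.65, [326.6, 382.0, 361.0, 423.3]), (0.55, [409.6, 167.3, 435.0, 191.3])]
muffin_case [(0.67, [343.4, 222.4, 360.7, 246.2])]
jar [(0.65, [345.0, 318.4, 372.7, 355.0]), (0.3, [120.3, 181.4, 440.1, 470.1])]
ring_back_left [(0.91, [120.3, 184.2, 441.6, 472.4])]
mat [(0.91, [123.6, 184.6, 438.9, 473.1]), (0.71, [272.3, 207.5, 311.1, 238.4])]
pie_plate [(0.91, [192.7, 261.6, 253.5, 307.6]), (0.46, [124.4, 182.9, 442.6, 473.1])]
cookie_press [(0.82, [201.7, 185.5, 253.7, 253.7])]
disc_a [(0.87, [227.9, 318.3, 255.4, 346.0]), (0.78, [202.5, 356.1, 233.4, 381.4]), (0.77, [180.6, 329.2, 210.8, 348.9])]
spoon [(0.88, [377.8, 255.9, 400.5, 314.7])]
```

View pics/top0.png

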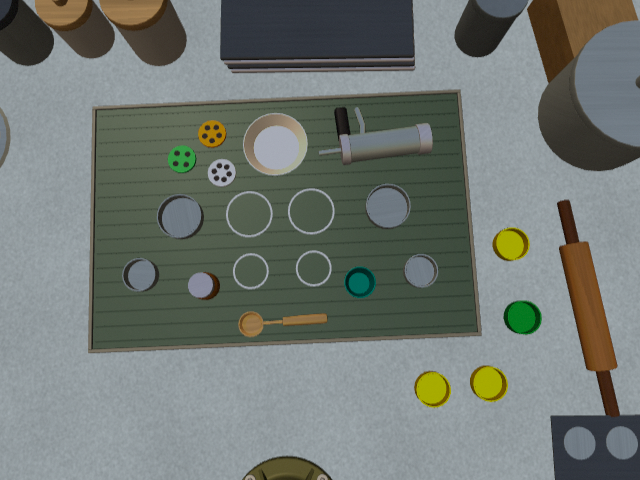

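View pics/side0.png

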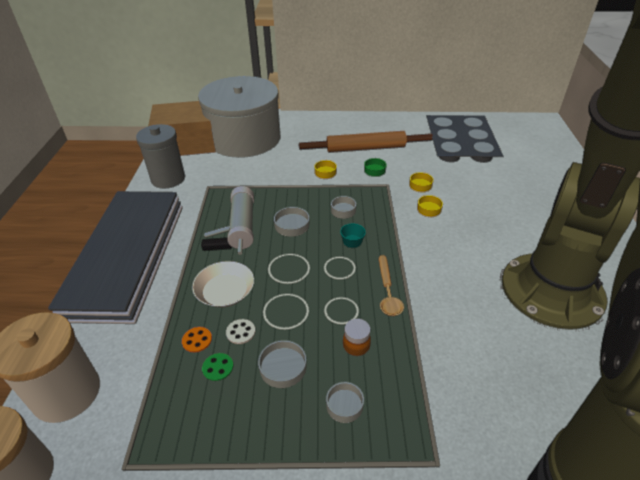

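The top view shows the steel tins at (180,216) and (388,206) large, and (140,274) and (421,270) small. The rings are at (249,214), (311,211), (251,271) and (313,268), the jar at (203,286) and the muffin case at (360,282). The side view agrees: large tins at (282,363) and (292,220), small at (344,402) and (343,207). The yellow and green cups off the mat are the look-alikes.

```bash
cat > h.py <<'E'
import numpy as np, cv2
from scipy.optimize import least_squares
from cell import manip
A=np.linspace(0,2*np.pi,60,endpoint=False)
def proj(f,P):
    c=np.asarray(P,float)@f["R"].T+f["t"]; u=c@f["mtx"].T; return u[:,:2]/u[:,2:]
def ray(f,px,z):
    d=f["R"].T@np.linalg.solve(f["mtx"],[px[0],px[1],1]); o=-f["R"].T@f["t"]
    return (o+d*(z-o[2])/d[2])[:2]
def circ(x,y,z,r): return np.c_[x+r*np.cos(A),y+r*np.sin(A),np.full(60,z)]
def cen(h):
    m=cv2.moments(np.float32(h).reshape(-1,1,2)); return np.array([m["m10"]/m["m00"],m["m01"]/m["m00"]])
def cyl(fr,mask,r,z0,z1):
    pts=np.argwhere(mask)[:,::-1].astype(np.float32); c=cen(cv2.convexHull(pts))
    g=lambda p:cen(cv2.convexHull(np.float32(proj(fr,np.r_[circ(*p,z0,r),circ(*p,z1,r)]))))-c
    return least_squares(g,ray(fr,c,15),diff_step=1e-3).x
def ringpx(f,guess,r):  # white ring pixel centre by ellipse fit
    hsv=cv2.cvtColor(f["pixels"],cv2.COLOR_RGB2HSV); w=(hsv[...,2]>130)&(hsv[...,1]<70)
    y,x=np.nonzero(w); d=np.hypot(x-guess[0],y-guess[1]); k=d<r
    return cv2.fitEllipse(np.c_[x[k],y[k]].astype(np.float32))
M={"large_tin_a":(46,5,30),"small_tin_a":(34,5,30),"muffin_case":(32,5,40),"jar":(28,5,60)}
RING=np.array([[55,65],[55,-65],[-65,65],[-65,-65]])
E
python3 - <<'E'
from h import *
F={c:manip.grab_frame(c) for c in("top","side")}
G={"top":[(249,214),(311,211),(251,271),(313,268)],"side":[(286,311),(289,268),(341,310),(340,267)]}
allr=[]
for c,f in F.items():
    pts=[]
    for g,r in zip(G[c],(27,27,22,22)):
        e=ringpx(f,g,r); pts.append(ray(f,e[0],5)); print(c,np.round(e[0],1),np.round(e[1],1),pts[-1].round(1))
    pts=np.array(pts);a=RING-RING.mean(0);b=pts-pts.mean(0)
    yaw=np.arctan2((a[:,0]*b[:,1]-a[:,1]*b[:,0]).sum(),(a*b).sum()); allr.append((yaw,*(pts.mean(0)-np.array([[np.cos(yaw),-np.sin(yaw)],[np.sin(yaw),np.cos(yaw)]])@RING.mean(0))))
    print("mat",allr[-1])
yaw,ox,oy=np.mean(allr,0);R=np.array([[np.cos(yaw),-np.sin(yaw)],[np.sin(yaw),np.cos(yaw)]])
P1=[np.r_[0]]
for n,m in M.items():
    for c,f in F.items():
        for d in manip.silhouettes(n,c):
            p=cyl(f,d["mask"],*m); q=R.T@(p-[ox,oy])
            if abs(q[0])<300 and abs(q[1])<390: print(n,c,round(d["p"],2),"world",p.round(1),"mat",q.round(1))
print("rings",(RING@R.T+[ox,oy]).round(1),"range",np.hypot(*(RING@R.T+[ox,oy]).T).round())
# ring/tin heights from two views: triangulate
for i in range(4):
    A_=[];b_=[]
    for c,f in F.items():
        e=ringpx(f,G[c][i],(27,27,22,22)[i])[0]
        Pm=f["mtx"]@np.c_[f["R"],f["t"]]
        for k in(0,1): v=e[k]*Pm[2]-Pm[k]; A_.append(v[:3]);b_.append(-v[3])
    print("tri",np.linalg.lstsq(np.array(A_),np.array(b_),rcond=None)[0].round(1))
E
```

```text
top [248.8 213.6] [43.8 45. ] [595.9  78.1]
top [310.7 210.9] [43.8 44.8] [600.3 -51.7]
top [250.3 270.7] [33.6 34.2] [476.1  73.9]
top [313.2 267.9] [33.8 33.8] [480.5 -55.9]
mat (np.float64(0.034413653289094265), np.float64(543.2159952528594), np.float64(11.269401382965734))
side [285.4 311. ] [33.7 43.7] [596.   77.7]
side [288.4 270. ] [37.2 39.3] [600. -46.]
side [342.1 311.9] [28.  34.7] [473.6  77.6]
side [339.2 267.4] [21.1 29.5] [480.6 -57.3]
mat (np.float64(0.044540815891294196), np.float64(542.5367622506806), np.float64(13.21918391353199))
large_tin_a top 0.89 world [590.1 218.2] mat [ 55.3 203.9]
large_tin_a top 0.83 world [ 606.2 -210.3] mat [  54.5 -224.9]
large_tin_a top 0.4 world [574.9  10. ] mat [31.9 -3.6]
large_tin_a side 0.85 world [589.3 217.5] mat [ 54.5 203.2]
large_tin_a side 0.65 world [ 605.7 -213.3] mat [  53.9 -227.9]
large_tin_a side 0.47 world [581.6 162.1] mat [ 44.6 148.2]
small_tin_a top 0.88 world [470.6 296.4] mat [-61.  286.8]
small_tin_a top 0.82 world [ 472.3 -272.4] mat [ -81.8 -281.6]
small_tin_a side 0.67 world [ 471.6 -274.8] mat [ -82.6 -284. ]
small_tin_a side 0.58 world [469. 295.] mat [-62.7 285.4]
muffin_case top 0.57 world [ 450.  -149.2] mat [ -99.2 -157.7]
muffin_case side 0.74 world [ 447.9 -154.9] mat [-101.5 -163.3]
jar top 0.81 world [445.8 161.4] mat [-91.1 152.9]
jar side 0.61 world [445.5 163.9] mat [-91.3 155.4]
jar side 0.59 world [678.2 154.7] mat [140.9 137. ]
rings [[595.3  79.4]
 [600.4 -50.5]
 [475.4  74.6]
 [480.5 -55.3]] range [601. 603. 481. 484.]
tri [595.9  78.    5.4]
tri [ 6.011e+02 -5.160e+01 -6.000e-01]
tri [475.   74.6   1.6]
tri [480.5 -56.    6.3]
```

Call:
play_rows(deltas=[[[0,0,0],[0,0,-8.75],45],[[0,0,0],[0,0,-8.75],45],[[0,0,0],[0,0,-8.75],45],[[-3.03,-3.65,1.2],[0,0,0],45],[[-3.03,-3.65,1.2],[0,0,0],45],[[-3.03,-3.65,1.2],[0,0,0],45],[[-3.03,-3.65,1.2],[0,0,0],45],[[-3.03,-3.65,1.2],[0,0,0],45],[[-3.03,-3.65,1.2],[0,0,0],45],[[-3.03,-3.65,1.2],[0,0,0],45],[[-3.03,-3.65,1.2],[0,0,0],45],[[-3.03,-3.65,1.2],[0,0,0],45],[[-3.03,-3.65,1.2],[0,0,0],45],[[0,0,0],[0,0,0],45],[[0,0,0],[0,0,0],45]])

```text
t: 3.48
position: [590.2, 218.7, 111.3]
tool_rot: [3.141, -0.0, -3.141]
wrist_force: [-0.6, -0.1, 0.4]
finger_gap: 0.451
grip_force: 0.0
```

```bash
python3 - <<'E'
from h import *
f=manip.grab_frame("wrist");s=manip.get_state();print(s["position"],s["tool_rot"],s["finger_gap"],s["t"],s["wrist_force"])
cv2.imwrite("pics/w1.png",f["pixels"][:,:,::-1])
print(f["mtx"],f["R"],f["t"])
def fp(P):
    c=np.asarray(P,float)@f["R"].T+f["t"];th=np.arctan2(np.hypot(c[:,0],c[:,1]),c[:,2]);a=np.arctan2(c[:,1],c[:,0])
    r=f["mtx"][0,0]*th;return np.c_[r*np.cos(a)+f["mtx"][0,2],r*np.sin(a)+f["mtx"][1,2]]
im=f["pixels"][:,:,::-1].copy()
for z,r in((30,43),(5,46)): cv2.polylines(im,[np.int32(fp(circ(589.8,217.9,z,r))*8)],True,(0,0,255),1,shift=3)
cv2.circle(im,tuple(int(v) for v in fp([s["position"]])[0]),3,(255,0,255),-1)
cv2.imwrite("pics/w1.png",im)
E
```

```text
[589.90156487 219.65038203 111.53369442] [ 3.14051763e+00 -1.57272415e-04 -3.13970426e+00] 0.44917461927993413 3.525 [ 0.01209052  1.02448953 -0.33324026]
[[371.64829954   0.         315.71552598]
 [  0.         371.64829954 241.48167973]
 [  0.           0.           1.        ]] [[ 2.49600956e-04  9.99998355e-01  1.79683736e-03]
 [ 9.45152472e-01 -8.22810468e-04  3.26628423e-01]
 [ 3.26629364e-01  1.61675850e-03 -9.45151123e-01]] [-219.2423769  -561.1826413    74.52580372]
```

View pics/w1.png

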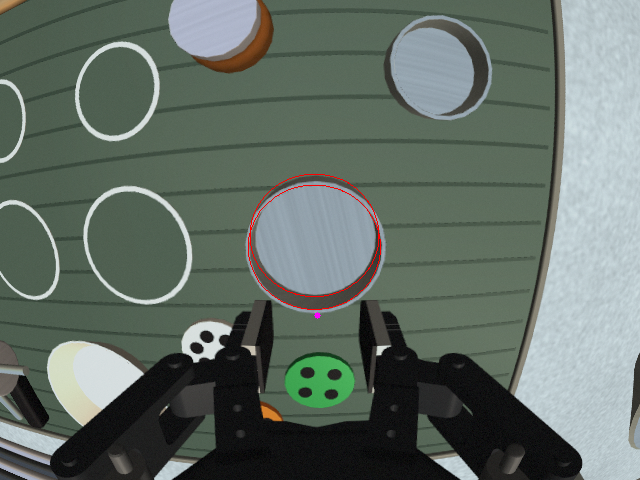

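The wrist view shows the left large tin at (315,243), and the model overlay falls on its rim to about 2 px. The measurement is good, so I'll enter the tin with the fingers and spread them.

Call:
play_rows(deltas=[[[0,0,2.9],[0,0,0],45],[[0,0,2.9],[0,0,0],45],[[0,0,2.5],[0,0,0],45],[[0,0,1.5],[0,0,0],45],[[0,0,0],[0,0,0],45],[[0,0,0],[0,0,0],52],[[0,0,0],[0,0,0],58],[[0,0,0],[0,0,0],60],[[0,0,0],[0,0,0],60]])

```text
t: 4.65
position: [590.7, 218.2, 13.7]
tool_rot: [3.141, 0.001, -3.141]
wrist_force: [0.3, 1.0, -0.7]
finger_gap: 0.599
grip_force: 0.0
```

```bash
python3 - <<'E'
from h import *
f=manip.grab_frame("wrist");s=manip.get_state();print(s["position"],s["finger_gap"],s["grip_force"],s["wrist_force"])
cv2.imwrite("pics/w2.png",f["pixels"][:,:,::-1])
E
```

```text
[590.5740941  218.22238585  13.59516618] 0.5983693129682306 0.0 [0.90408451 0.41876296 0.05135771]
```

View pics/w2.png

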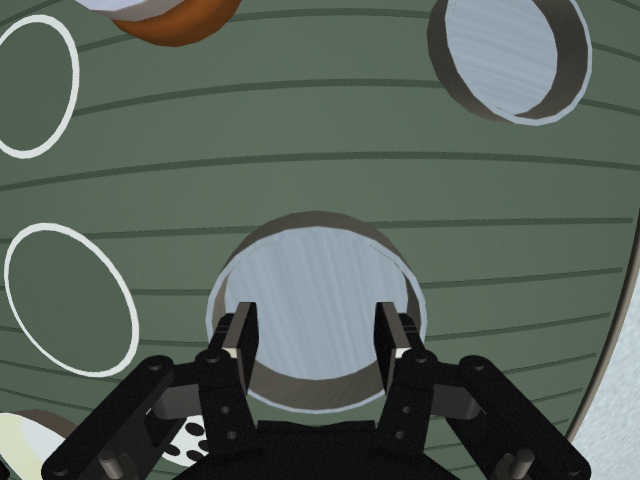

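The fingertips (240,340) and (388,340) stand inside the large tin, with a little play to the walls. I'll open further to cage it.

Call:
play_rows(deltas=[[[0,0,0],[0,0,0],63],[[0,0,0],[0,0,0],66],[[0,0,0],[0,0,0],69],[[0,0,0],[0,0,0],72],[[0,0,0],[0,0,0],72]])

```text
t: 5.32
position: [590.2, 218.1, 13.1]
tool_rot: [-3.141, -0.0, -3.141]
wrist_force: [-0.6, 0.1, -2.5]
finger_gap: 0.707
grip_force: 46.4
```

Call:
play_rows(deltas=[[[0,0,0],[0,0,0],69],[[0,-0.6,0],[0,0,0],69],[[-0.06,-1.3,0],[0,0,0],69],[[-0.06,-1.5,0],[0,0,0],69],[[-0.06,-1.5,0],[0,0,0],69],[[-0.06,-1.5,0],[0,0,0],69],[[-0.06,-1.5,0],[0,0,0],69],[[-0.06,-1.5,0],[0,0,0],69],[[-0.06,-1.5,0],[0,0,0],69],[[-0.06,-1.3,0],[0,0,0],69],[[-0.05,-0.9,0],[0,0,0],69],[[-0.04,-0.5,0],[0,0,0],69],[[0,-0.3,0],[0,0,0],69],[[0,-0.1,0],[0,0,0],69],[[0,0,0],[0,0,0],69],[[0,0,0],[0,0,0],69]])

```text
t: 7.32
position: [596.2, 78.6, 13.3]
tool_rot: [3.141, 0.0, -3.141]
wrist_force: [-0.1, -0.2, -1.5]
finger_gap: 0.692
grip_force: 16.6
```

Call:
play_rows(deltas=[[[0,0,0],[0,0,0],60],[[0,0,0],[0,0,0],50],[[0,0,0],[0,0,0],45],[[0,0,1e-09],[0,0,0],45],[[0,0,-1.5],[0,0,0],45],[[0,0,-3.5],[0,0,0],45],[[0,0,-3.5],[0,0,0],25],[[1.8,3.1,0],[0,0,0],25],[[1.8,3.1,0],[0,0,0],25],[[1.8,3.1,0],[0,0,0],25],[[1.8,3.1,0],[0,0,0],25],[[1.8,3.1,0],[0,0,0],25],[[1.8,3.1,0],[0,0,0],25],[[1.8,3.1,0],[0,0,0],25],[[0,0,0],[0,0,0],25],[[0,0,0],[0,0,0],25]])

```text
t: 9.32
position: [470.8, 294.7, 99.2]
tool_rot: [3.142, 0.001, -3.142]
wrist_force: [0.2, -0.3, 0.1]
finger_gap: 0.252
grip_force: 0.0
```

```bash
cat >> h.py <<'E'
def fp(f,P):
    c=np.asarray(P,float)@f["R"].T+f["t"];th=np.arctan2(np.hypot(c[:,0],c[:,1]),c[:,2]);a=np.arctan2(c[:,1],c[:,0])
    r=f["mtx"][0,0]*th;return np.c_[r*np.cos(a)+f["mtx"][0,2],r*np.sin(a)+f["mtx"][1,2]]
def undist(f,px): # pixel -> pinhole-equivalent pixel
    v=(px-f["mtx"][:2,2])/f["mtx"][0,0]; th=np.linalg.norm(v,axis=1,keepdims=True)
    return v*np.tan(th)/th*f["mtx"][0,0]+f["mtx"][:2,2]
def report(c):
    f=manip.grab_frame(c)
    for n,m in M.items():
        for d in manip.silhouettes(n,c):
            try:
                if c=="wrist":
                    h=cv2.convexHull(np.argwhere(d["mask"])[:,::-1].astype(np.float32))[:,0]
                    ct=cen(h)
                    g=lambda p:cen(cv2.convexHull(np.float32(fp(f,np.r_[circ(*p,m[1],m[0]),circ(*p,m[2],m[0])]))))-ct
                    p=least_squares(g,ray(f,undist(f,ct[None])[0],15),diff_step=1e-3).x
                else: p=cyl(f,d["mask"],*m)
                if 300<p[0]<800 and abs(p[1])<390: print(c,n,round(d["p"],2),p.round(1),"box",np.round(d["box"]).tolist())
            except Exception as e: print(n,e)
    return f
E
python3 - <<'E'
from h import *
for c in("top","side","wrist"): f=report(c)
s=manip.get_state();print(s["position"],s["finger_gap"],s["t"])
E
```

```text
top large_tin_a 0.81 [ 606.1 -210.8] box [365.0, 182.0, 413.0, 227.0]
top large_tin_a 0.62 [596.   78.4] box [225.0, 192.0, 270.0, 237.0]
top large_tin_a 0.45 [ 472.4 -272.7] box [405.0, 253.0, 437.0, 290.0]
top small_tin_a 0.84 [ 472.2 -273. ] box [404.0, 254.0, 436.0, 290.0]
top small_tin_a 0.8 [467.8 293.4] box [121.0, 258.0, 163.0, 292.0]
top muffin_case 0.64 [ 449.8 -149.5] box [342.0, 265.0, 377.0, 297.0]
top jar 0.6 [445.8 161.7] box [187.0, 272.0, 219.0, 301.0]
top jar 0.17 [706.5 213.7] box [167.0, 144.0, 197.0, 167.0]
side large_tin_a 0.81 [595.1  76.5] box [265.0, 289.0, 307.0, 327.0]
side large_tin_a 0.6 [ 606.2 -211.2] box [273.0, 207.0, 311.0, 238.0]
side small_tin_a 0.95 [469.7 295.8] box [324.0, 382.0, 360.0, 424.0]
side jar 0.23 [ 603.8 -192.7] box [272.0, 208.0, 310.0, 238.0]
wrist large_tin_a 0.75 [595.3  78.1] box [38.0, 334.0, 130.0, 418.0]
wrist small_tin_a 0.96 [470.9 296.7] box [259.0, 198.0, 372.0, 303.0]
wrist jar 0.7 [445.8 165.2] box [63.0, 177.0, 165.0, 276.0]
[470.07038378 295.17040564  98.3123078 ] 0.24822385749238526 10.075
```

Large tin left is on its ring to within about 1 mm. I'll enter the small left tin now.

Call:
play_rows(deltas=[[[0,0.1,2.5],[0,0,0],25],[[0,0,2.5],[0,0,0],25],[[0,0,2.0],[0,0,0],25],[[0,0,1.4],[0,0,0],25],[[0,0,0.1],[0,0,0],25],[[0,0,0],[0,0,0],32],[[0,0,0],[0,0,0],36],[[0,0,0],[0,0,0],39],[[0,0,0],[0,0,0],42],[[0,0,0],[0,0,0],44],[[0,0,0],[0,0,0],44]])

```text
t: 11.45
position: [470.5, 296.4, 13.8]
tool_rot: [3.141, 0.001, -3.141]
wrist_force: [-0.2, -0.2, 3.6]
finger_gap: 0.416
grip_force: 58.1
```

Call:
play_rows(deltas=[[[-0.4,-0.7,0],[0,0,0],41],[[-0.8,-1.38,0],[0,0,0],41],[[-0.8,-1.38,0],[0,0,0],41],[[-0.8,-1.38,0],[0,0,0],41],[[-0.8,-1.38,0],[0,0,0],41],[[-0.8,-1.38,0],[0,0,0],41],[[-0.8,-1.38,0],[0,0,0],41],[[-0.4,-0.68,0],[0,0,0],41],[[0.28,-1.52,0],[0,0,0],41],[[0.28,-1.52,0],[0,0,0],41],[[0.28,-1.52,0],[0,0,0],41],[[0.28,-1.52,0],[0,0,0],41],[[0.28,-1.52,0],[0,0,0],41],[[0.8,-1.1,0],[0,0,0],41],[[0.8,-1.1,0],[0,0,0],41],[[0.8,-1.1,0],[0,0,0],41],[[0.7,-1.0,0],[0,0,0],41],[[0.4,-0.5,0],[0,0,0],41],[[0.15,-0.2,0],[0,0,0],41],[[0,0,0],[0,0,0],41]])

```text
t: 13.95
position: [475.9, 72.5, 13.8]
tool_rot: [-3.142, 0.001, 3.141]
wrist_force: [1.2, 1.5, 5.7]
finger_gap: 0.408
grip_force: 42.2
```

Call:
play_rows(deltas=[[[0,0.1,0],[0,0,0],41],[[0,0,0],[0,0,0],36],[[0,0,0],[0,0,0],30],[[0,0,0],[0,0,0],27],[[0,0,0],[0,0,0],27],[[0,0,-1.5],[0,0,0],27],[[0,0,-3.5],[0,0,0],27],[[0,0,-3.5],[0,0,0],35],[[-1.63,-3.56,0],[0,0,0],45],[[-1.63,-3.56,0],[0,0,0],45],[[-1.63,-3.56,0],[0,0,0],45],[[-1.63,-3.56,0],[0,0,0],45],[[-1.63,-3.56,0],[0,0,0],45],[[-1.63,-3.56,0],[0,0,0],45],[[-1.63,-3.56,0],[0,0,0],45],[[-1.63,-3.56,0],[0,0,0],45],[[0,0,0],[0,0,0],45],[[0,0,0],[0,0,0],45]])

```text
t: 16.2
position: [606.2, -209.3, 98.7]
tool_rot: [3.141, 0.0, -3.141]
wrist_force: [-0.0, 0.2, 0.7]
finger_gap: 0.448
grip_force: 0.0
```

```bash
python3 - <<'E'
from h import *
for c in("top","side","wrist"): f=report(c)
s=manip.get_state();print(s["position"],s["finger_gap"],s["t"])
E
```

```text
top large_tin_a 0.55 [595.8  78.9] box [226.0, 190.0, 269.0, 236.0]
top small_tin_a 0.84 [474.6  73.2] box [233.0, 252.0, 268.0, 288.0]
top jar 0.67 [677.5 130.9] box [211.0, 159.0, 236.0, 185.0]
top jar 0.59 [445.1 161.5] box [188.0, 273.0, 218.0, 302.0]
side large_tin_a 0.55 [ 605.4 -210.8] box [272.0, 209.0, 310.0, 236.0]
side small_tin_a 0.77 [474.2  70.7] box [327.0, 290.0, 356.0, 321.0]
side small_tin_a 0.7 [ 471.5 -273.9] box [332.0, 197.0, 356.0, 219.0]
side small_tin_a 0.43 [712.7 228. ] box [202.0, 355.0, 234.0, 382.0]
side small_tin_a 0.41 [766.6 164.2] box [180.0, 330.0, 213.0, 349.0]
side muffin_case 0.78 [ 447.1 -155.5] box [344.0, 222.0, 364.0, 247.0]
side jar 0.62 [445.5 164.5] box [343.0, 319.0, 374.0, 357.0]
wrist large_tin_a 0.62 [ 606.6 -210.2] box [240.0, 179.0, 389.0, 323.0]
wrist large_tin_a 0.55 [600.3  53.6] box [606.0, 190.0, 640.0, 291.0]
wrist small_tin_a 0.9 [478.8  38.8] box [622.0, 60.0, 640.0, 133.0]
wrist small_tin_a 0.89 [ 474.6 -273. ] box [154.0, 1.0, 272.0, 93.0]
wrist muffin_case 0.78 [ 461.2 -144.2] box [371.0, 0.0, 481.0, 49.0]
[ 606.18843582 -210.24887208   98.2900652 ] 0.44887777815755686 16.95
```

Call:
play_rows(deltas=[[[0,-0.07,2.5],[0,0,0],45],[[0,0,2.5],[0,0,0],45],[[0,0,2.0],[0,0,0],45],[[0,0,1.4],[0,0,0],45],[[0,0,0.1],[0,0,0],45],[[0,0,0],[0,0,0],55],[[0,0,0],[0,0,0],61],[[0,0,0],[0,0,0],66],[[0,0,0],[0,0,0],69],[[0,0,0],[0,0,0],72],[[0,0,0],[0,0,0],72]])

```text
t: 18.32
position: [606.0, -210.9, 13.1]
tool_rot: [3.141, -0.0, -3.141]
wrist_force: [0.3, 0.9, -1.2]
finger_gap: 0.71
grip_force: 43.3
```

Call:
play_rows(deltas=[[[0,0,0],[0,0,0],69],[[0,0.6,0],[0,0,0],69],[[0.06,1.3,0],[0,0,0],69],[[0.06,1.5,0],[0,0,0],69],[[0.06,1.5,0],[0,0,0],69],[[0.06,1.5,0],[0,0,0],69],[[0.06,1.5,0],[0,0,0],69],[[0.06,1.5,0],[0,0,0],69],[[0.06,1.5,0],[0,0,0],69],[[0.06,1.5,0],[0,0,0],69],[[0.06,1.5,0],[0,0,0],69],[[0.03,1.0,0],[0,0,0],69],[[0,0.6,0],[0,0,0],69],[[0,0.3,0],[0,0,0],69],[[0,0.1,0],[0,0,0],69],[[0,0,0],[0,0,0],69],[[0,0,0],[0,0,0],69]])

```text
t: 20.45
position: [600.5, -52.3, 13.4]
tool_rot: [-3.141, 0.0, 3.141]
wrist_force: [1.3, -2.4, 3.8]
finger_gap: 0.686
grip_force: 14.8
```

Call:
play_rows(deltas=[[[0,0,0],[0,0,0],60],[[0,0,0],[0,0,0],50],[[0,0,0],[0,0,0],45],[[0,0,0],[0,0,0],45],[[0,0,-1.5],[0,0,0],45],[[0,0,-3.5],[0,0,0],45],[[0,0,-3.5],[0,0,0],25],[[1.83,-3.16,0],[0,0,0],25],[[1.83,-3.16,0],[0,0,0],25],[[1.83,-3.16,0],[0,0,0],25],[[1.83,-3.16,0],[0,0,0],25],[[1.83,-3.16,0],[0,0,0],25],[[1.83,-3.16,0],[0,0,0],25],[[1.83,-3.16,0],[0,0,0],25],[[0,0,0],[0,0,0],25],[[0,0,0],[0,0,0],25]])

```text
t: 22.45
position: [473.1, -272.7, 99.1]
tool_rot: [3.141, 0.001, -3.141]
wrist_force: [0.3, 0.3, -0.3]
finger_gap: 0.252
grip_force: 0.0
```

```bash
python3 - <<'E'
from h import *
for c in("top","side","wrist"): f=report(c)
s=manip.get_state();print(s["position"],s["finger_gap"],s["t"])
E
```

```text
top large_tin_a 0.69 [596.1  78.1] box [225.0, 189.0, 268.0, 236.0]
top small_tin_a 0.89 [475.1  72.8] box [233.0, 252.0, 270.0, 287.0]
top small_tin_a 0.87 [ 455.6 -266.9] box [403.0, 272.0, 432.0, 288.0]
top muffin_case 0.78 [ 450.  -148.7] box [345.0, 266.0, 377.0, 298.0]
top jar 0.64 [446.1 161.7] box [190.0, 271.0, 217.0, 301.0]
side large_tin_a 0.93 [594.6  76.6] box [263.0, 288.0, 307.0, 332.0]
side large_tin_a 0.56 [599.6 -53.8] box [267.0, 249.0, 309.0, 284.0]
side large_tin_a 0.52 [713.2 225.3] box [202.0, 356.0, 232.0, 382.0]
side small_tin_a 0.95 [ 471.8 -273.2] box [331.0, 196.0, 358.0, 219.0]
side small_tin_a 0.61 [474.6  70.3] box [327.0, 291.0, 355.0, 321.0]
side muffin_case 0.68 [ 448.5 -155. ] box [341.0, 221.0, 363.0, 247.0]
side muffin_case 0.15 [581.4 165.3] box [121.0, 185.0, 438.0, 472.0]
side jar 0.76 [444.8 163.2] box [346.0, 320.0, 372.0, 354.0]
wrist large_tin_a 0.82 [602.8  57.4] box [606.0, 322.0, 640.0, 397.0]
wrist large_tin_a 0.65 [600.5 -51.2] box [508.0, 333.0, 597.0, 419.0]
wrist small_tin_a 0.64 [ 472.8 -272.9] box [260.0, 196.0, 374.0, 306.0]
wrist muffin_case 0.8 [ 452.4 -143.6] box [461.0, 177.0, 552.0, 273.0]
[ 472.42147887 -273.20917731   98.30124723] 0.2501756339721596 23.2
```

Call:
play_rows(deltas=[[[0,0,2.5],[0,0,0],25],[[0,0,2.5],[0,0,0],25],[[0,0,2.0],[0,0,0],25],[[0,0,1.4],[0,0,0],25],[[0,0,0.1],[0,0,0],25],[[0,0,0],[0,0,0],32],[[0,0,0],[0,0,0],36],[[0,0,0],[0,0,0],39],[[0,0,0],[0,0,0],42],[[0,0,0],[0,0,0],44],[[0,0,0],[0,0,0],44]])

```text
t: 24.58
position: [472.8, -273.3, 13.6]
tool_rot: [-3.141, 0.001, -3.141]
wrist_force: [0.6, -0.7, 2.5]
finger_gap: 0.418
grip_force: 56.0
```

Call:
play_rows(deltas=[[[-0.5,0.7,0],[0,0,0],41],[[-0.98,1.38,0],[0,0,0],41],[[-0.98,1.38,0],[0,0,0],41],[[-0.98,1.38,0],[0,0,0],41],[[-0.98,1.38,0],[0,0,0],41],[[-0.98,1.38,0],[0,0,0],41],[[-0.52,0.73,0],[0,0,0],41],[[0.22,1.43,0],[0,0,0],41],[[0.22,1.43,0],[0,0,0],41],[[0.22,1.43,0],[0,0,0],41],[[0.22,1.43,0],[0,0,0],41],[[0.22,1.43,0],[0,0,0],41],[[0.22,1.43,0],[0,0,0],41],[[0.85,1.05,0],[0,0,0],41],[[0.85,1.05,0],[0,0,0],41],[[0.85,1.05,0],[0,0,0],41],[[0.7,0.9,0],[0,0,0],41],[[0.4,0.5,0],[0,0,0],41],[[0.2,0.26,0],[0,0,0],41],[[0,0,0],[0,0,0],41]])

```text
t: 27.08
position: [479.4, -55.2, 13.6]
tool_rot: [3.141, 0.0, -3.141]
wrist_force: [1.7, -2.0, 6.0]
finger_gap: 0.411
grip_force: 42.5
```

Releasing and backing well away for a last check.

Call:
play_rows(deltas=[[[0,0,0],[0,0,0],36],[[0,0,0],[0,0,0],30],[[0,0,0],[0,0,0],27],[[0,0,0],[0,0,0],27],[[0,0,-1.5],[0,0,0],27],[[0,0,-3.5],[0,0,0],27],[[0,0,-4.0],[0,0,0],27],[[0,0,-4.0],[0,0,0],27],[[-1.0,-4.0,-2.0],[0,0,0],27],[[-1.0,-4.0,-2.0],[0,0,0],27],[[0,-4.0,0],[0,0,0],27],[[0,-4.0,0],[0,0,0],27],[[0,-4.0,0],[0,0,0],27],[[0,-4.0,0],[0,0,0],27],[[0,-4.0,0],[0,0,0],27],[[0,-4.0,0],[0,0,0],27],[[0,0,0],[0,0,0],27]])

```text
t: 29.2
position: [498.1, -380.0, 184.3]
tool_rot: [-3.139, -0.0, 3.136]
wrist_force: [-0.6, -0.6, -0.1]
finger_gap: 0.272
grip_force: 0.0
```

```bash
python3 - <<'E'
from h import *
for c in("side","top"): f=report(c)
print(manip.get_state()["position"],manip.get_state()["t"])
cv2.imwrite("pics/topend.png",f["pixels"][:,:,::-1])
E
```

```text
side large_tin_a 0.74 [599.1 -54. ] box [268.0, 250.0, 309.0, 281.0]
side large_tin_a 0.57 [594.9  76.9] box [260.0, 286.0, 310.0, 332.0]
side small_tin_a 0.63 [477.7 -57. ] box [327.0, 252.0, 359.0, 277.0]
side muffin_case 0.69 [ 449.4 -153.7] box [345.0, 222.0, 365.0, 249.0]
side jar 0.83 [445.6 164.7] box [345.0, 317.0, 372.0, 353.0]
top large_tin_a 0.87 [596.2  79.4] box [224.0, 190.0, 271.0, 235.0]
top large_tin_a 0.64 [373.4  18.5] box [238.0, 308.0, 326.0, 337.0]
top large_tin_a 0.63 [599.3 -52.5] box [288.0, 188.0, 331.0, 233.0]
top large_tin_a 0.55 [767.1 156.4] box [201.0, 118.0, 226.0, 147.0]
top small_tin_a 0.73 [476.4  73. ] box [231.0, 253.0, 270.0, 289.0]
top small_tin_a 0.7 [479.2 -54.7] box [297.0, 253.0, 326.0, 286.0]
top muffin_case 0.47 [474.6  71. ] box [229.0, 253.0, 273.0, 289.0]
top muffin_case 0.26 [741.1  21.7] box [241.0, 114.0, 307.0, 173.0]
top jar 0.85 [445.5 162.3] box [189.0, 272.0, 220.0, 303.0]
[ 500.26429728 -375.26761912  183.48331061] 29.7
```

View pics/topend.png

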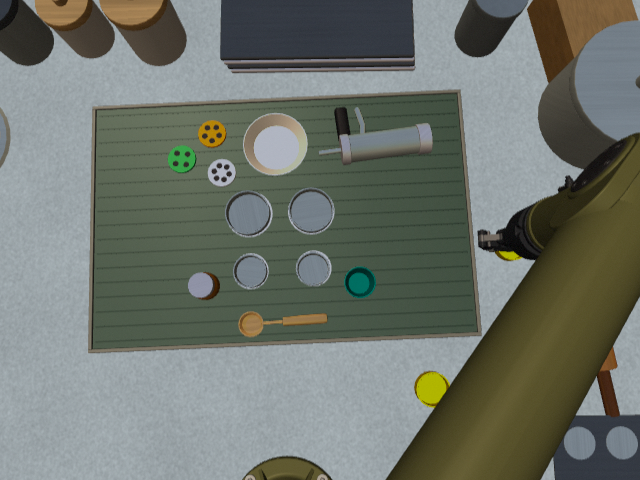

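The tins stand inside their rings at (249,214), (311,211), (251,271) and (313,268), about 2 mm off at most. The jar (203,286) and muffin case (360,282) look unmoved, and the arm is clear.

```bash
python3 -c "
from cell import manip
print(manip.sign_off())"
```

```text
the job is handed in; nothing more can be done
None
```

The job is handed in: all four tins slid onto their rings, each measured within about 2–4 mm of centre (limit 9 mm) by the top and side cameras, nothing else on the mat visibly moved, in about 30 s of the 72 s; no verdict was returned.

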